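# Sweep the inspected nuts out of the sorting tray into the tin

### The arm

A 6-joint arm with a two-finger parallel gripper is mounted at the origin on a cart in front of the work surface, level with it; the furniture and walls round the work are solid. World frame = base frame: x ahead of the robot, y to its left, z up, the work surface at z = 0. Lengths are in mm, angles in rad, forces in N, time in s.
With the tool pointing down it reaches from about 275 to 750 mm from the base axis. Payload 10.2 kg.
Tool frame: the origin (TCP) lies at the very end of the fingers, on their centre line; the grasp point (between the pads) lies 19 mm behind it; z points along the fingers, y is the line along which they close (so a half turn about z gives the same grasp; the last joint's range is limited). The gripper opens to 85 mm and grips with 20 to 120 N. Pads are 22 mm wide; open, the fingers measure 114 mm over their backs; the gripper's body (76 mm by 85 mm) begins 54 mm behind the grasp point. The pads swing forward as they close: fully open they stand 13 mm farther back than shut.
Start: joints at [-1.412, 0.313, 1.498, -0, 1.331, -0.223], TCP at [195.598, -487.209, 231.294] pointing down, gripper open.
Joint ranges: [-2.94, 2.94], [-0.97, 2.17], [0.19, 2.56], [-1.23, 4.37], [0.02, 3.11], [-2.88, 2.88]. Speed limits (rad/s): [2.39, 2.39, 3.01, 3.14, 3.14, 3.14].

### API

Orientations are given as a unit quaternion [w, x, y, z].
In Python, from rig import * gives the robot as it stands. The module is installed in compiled form; this text tells all that it offers.
- The arm moves only by the shell command python3 -m crank 'ROWS' [FORCE]. ROWS is JSON, a list that holds one entry, the list of rows, each a list of 7 numbers: the shift along the tool's x, y, z in units of 25 mm (1.0 is 25 mm), then the turn, a rotation vector about the tool's x, y, z in units of 8 degrees (1.0 is 8 degrees), then the finger opening in mm, from 0 to 85.4. A call has exactly 8 rows; each row shifts and turns the commanded pose from where the row before left it, along the tool's axes as they then stand; what a row does not reach is not made up. A row lasts 1/10 s, in which the tool goes at most 50 mm and 8.59 degrees, less where a joint would pass 70% of its speed; a pose out of reach is approached as far as the arm can. A call is refused whole if a number of a shift passes 1 or a number of a turn 1, either way. A call with a gripper value outside its range is refused whole. The fingers move at their own pace and stop on an object; FORCE is the grip in N (left out, the last holds). Time passes only in rows, so rows that do not move let the fingers close, or fill a call up. It gives the time, the measured TCP pose, the force, the opening and the grip force at its end, in the units of the state.
- sense(): the state, without advancing time (a new reading comes with each control period).
- capture(name): name is "side" or "top"; returns the picture (384x512x3 uint8, blue, green, red); there is no depth.
- camera_model(name): a dict with "fx", "fy", "cx", "cy" (pixels), "world_from_camera" (4x4, takes a point from camera to world coordinates). Camera axes: x right, y up, looking along -z (the intrinsics and any distortion apply to the point x, -y, -z); pixel columns grow to the right and rows downward; lengths in mm; the calibration is good to about 2 mm. A picture is of the moment at which its call begins. camera_model takes no time and is no camera call.
- finish_job(): hands the job in; it is judged then, once.
The state is a dict: "time_s": time; "joints": joint angles; "dq": joint speeds; "tau": joint torques, N m; "eef_pos": TCP position; "ee_rot": TCP orientation; "force": force on the tool from outside, world axes, zero at the start; "wrist_torque": the same for the moment, N m; "grip_width": opening from 0.0 (shut) to 1.0 (fully open); "grip_force": force on a finger pad.
Only numpy, scipy, OpenCV 4.12 (cv2) and the standard library are available. Lean on these libraries where they do the work, as an engineer would, in place of code of your own. Each camera call takes 0.05 s, during which the arm holds its last target. There are 200 camera calls.

### The job

Push the tall empty tin along the bench, standing, into the fork under the sorting tray's spout until it stops against the bar, then push the tray's sliding gate fully open, and then sweep the three nuts lying in the tray along it and out of the spout so that all three drop into the tin. Do it all by pushing with the fingertips: do not grasp or lift anything. Leave the bolt lying at the back of the tray, the gate open and everything else on the bench as it is.

Things in the scene. Friction and masses are not known exactly. Their poses are not given: they have to be found in the camera images.
- sorting_tray: Open sheet-steel tray on a four-legged welded stand, fixed. Origin on the bench below the tray's middle; y points along the tray to the spout, x across, z up. Floor top at z = 100 mm; inside x -96 to 96, y -101 to 102 mm; edges 14 mm high. Slanting 14 mm strips from (x +-95, y 55) to (x +-30, y 102) mm lead to the throat.
- throat (a point): Middle of the throat at floor height (tray frame x 0, y 103.5, z 100 mm): the gap 58 mm wide in the front edge that the gate shuts. Beyond it the spout's tongue at floor height, 58 mm wide, with side cheeks 10 mm high from y = 115 mm, ends in an open lip at y = 126 mm; the tongue's underside is at z = 97 mm, with the gate track below it down to z = 91 mm.
- tin_place (a point): Where the tin's origin lies when it stands home (tray frame x 0, y 145.5, z 0 mm). The fork, at z = 28 to 46 mm: stop bar with its face at y = 110 mm, between two arms 78 mm apart inside that reach to y = 164 mm and flare outward to 100 mm apart at y = 186 mm. The tin enters moving along the tray's -y.
- gate (a joint): Sliding gate, in m: 0 = shut across the throat, 0.062 = fully open at its end stop. Opens along the tray's +x, in a track just outside the throat (y = 107 to 110 mm); plate 68 mm wide, 15 mm high. Friction about 1.5 N, no spring, stays where it is left.
- gate_ear (a point): Middle of the gate's upright ear: a flat tab 3 mm thick along the slide direction, 24 mm wide along the tray's y, from z = 116 to 142 mm. The point is at z = 132 mm and moves with the gate (tray frame x = gate value, y = 108 mm). Push it on its flat face.
- nut_a: Loose hexagon steel nut, 19 mm across flats, 22 mm across corners, 10 mm high, 20 g, lying flat on the tray's floor. Origin: centre of its underside. Three like it.
- nut_b: Second of the three like nuts, same sizes and origin.
- nut_c: Third of the three like nuts, same sizes and origin.
- bolt: Hexagon bolt 58 mm long, head 22 mm, lying on the tray's floor at the back edge, across the tray (its own y along its shank). Origin: middle of its length, at its underside. To be left alone.
- tin: Empty open tin, 70 mm diameter, 85 mm high, inside about 60 mm wide and 80 mm deep, about 0.12 kg, standing upright on the bench 60 to 90 mm short of home. Origin: centre of its underside.
- spanner: Bystander: 146 mm spanner on the bench in front of the tray, right.
- big_nut: Bystander: larger rusty nut, 24 mm across flats, 12 mm high, lying on the bench behind the tin. Not one of the three.
- small_tin: Bystander: smaller tin, 50 mm diameter, 45 mm high, behind the tray. Not the tin to use.

How it is judged:
By the outcome, as a careful person would: the job done as asked, in the order asked, and still so for the second after the job is handed in, with the robot touching nothing.
It also fails if it takes over 67 s, if anything falls off the work surface, if the arm or the gripper's body presses on something with over 40 N, if the wrist force passes 120 N, or if a joint passes its speed limit or range.

## Working session

There is one attempt and no reset: what is moved stays moved. The work goes in short steps, Python scripts to look and compute and a shell command to move; the robot and the scene stay as the last step left them, time stands still between calls to the robot, and variables do not carry over. Pictures are saved under pics/ and viewed, at most 10 in all, crops included, and the job is handed in when it is done.

```bash
mkdir -p pics; python3 - <<'E'
from rig import *
import cv2, numpy as np
s=sense(); print({k:np.round(v,3).tolist() for k,v in s.items()})
for n in("side","top"):
    im=capture(n); cv2.imwrite(f"pics/{n}0.png",im)
    m=camera_model(n); print(n,{k:np.round(v,3).tolist() if not isinstance(v,str) else v for k,v in m.items()})
E
```

```text
{'time_s': 0.0, 'joints': [-1.412, 0.313, 1.498, 0.0, 1.331, -0.223], 'dq': [0.0, 0.0, -0.0, -0.001, -0.002, -0.0], 'tau': [-0.0, -41.227, -25.974, -0.0, 0.004, 0.0], 'eef_pos': [195.568, -486.92, 230.721], 'ee_rot': [-0.001, 0.982, 0.19, 0.0], 'force': [-0.306, -0.302, -0.298], 'wrist_torque': [-0.007, 0.012, -0.032], 'grip_force': 0.0, 'grip_width': 1.005}
side {'fx': 470.625, 'fy': 470.625, 'cx': 253.23, 'cy': 186.261, 'world_from_camera': [[0.967, 0.168, -0.194, 381.882], [-0.256, 0.609, -0.75, -542.147], [-0.008, 0.775, 0.632, 707.518], [0.0, 0.0, 0.0, 1.0]]}
top {'fx': 395.829, 'fy': 395.829, 'cx': 253.264, 'cy': 187.051, 'world_from_camera': [[0.022, 0.994, -0.107, 490.766], [-0.999, 0.024, 0.022, 185.382], [0.025, 0.106, 0.994, 986.484], [0.0, 0.0, 0.0, 1.0]]}
```

View pics/top0.png

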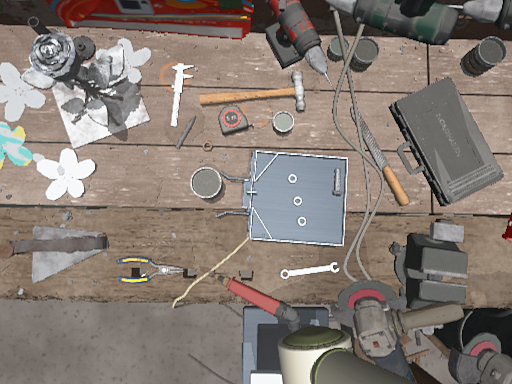

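View pics/side0.png

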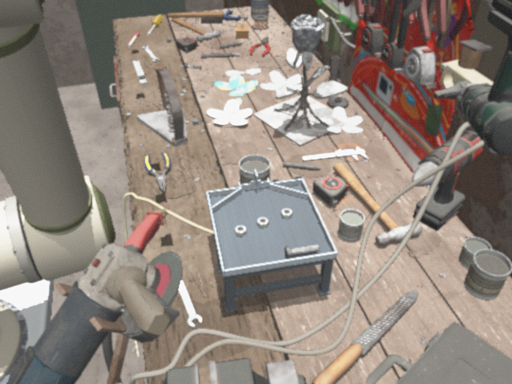

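The top view shows the tray at px (248–348, 150–245) with its spout to the left near (250, 195), the tin at (207, 183), nuts at (292,178), (297,201) and (302,221), and the bolt at (337,181). The side view shows the same layout, with nuts at (240,230), (263,222) and (287,212). I need enlarged crops for accurate pixels.

```bash
python3 - <<'E'
import cv2
a=cv2.imread("pics/top0.png")[130:260,180:360]; cv2.imwrite("pics/topc.png",cv2.resize(a,None,fx=4.4,fy=4.4,interpolation=cv2.INTER_CUBIC))
a=cv2.imread("pics/side0.png")[145:285,190:350]; cv2.imwrite("pics/sidec.png",cv2.resize(a,None,fx=4.2,fy=4.2,interpolation=cv2.INTER_CUBIC))
E
```

```text
(no output)
```

View pics/topc.png

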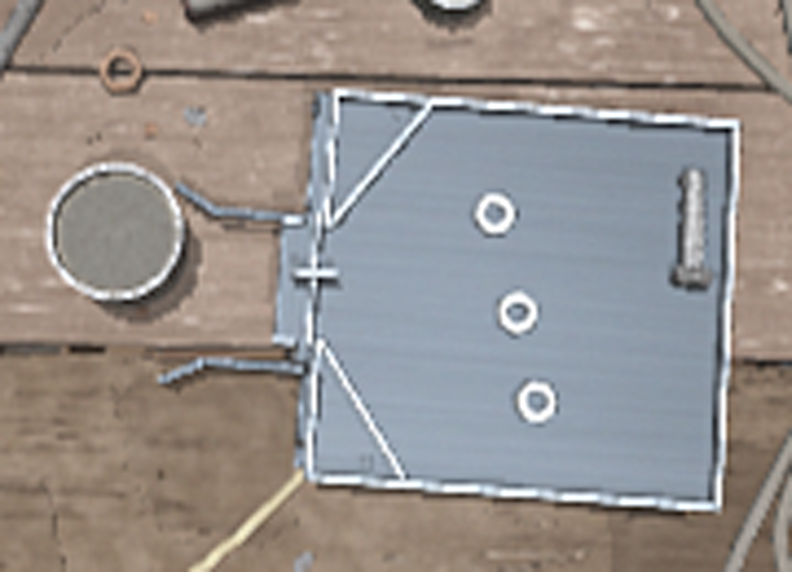

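View pics/sidec.png

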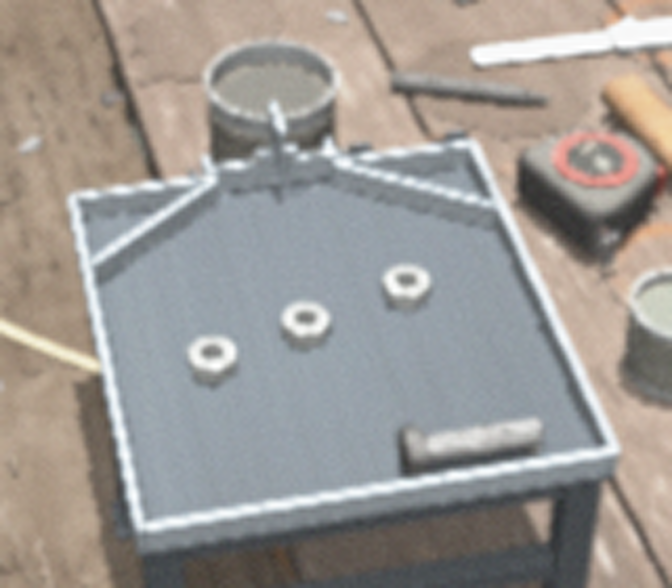

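The top crop shows the tray corners at crop px (338,95), (737,125), (718,507) and (311,478), nuts at (495,214), (518,313) and (537,401), the tin rim at (117,231), and the ear at (316,273). The side crop shows nuts at (408,283), (306,320) and (213,354), the tin rim at (272,85), and the ear top at (278,112). Next I triangulate these.

```bash
cat > h.py <<'E'
from rig import *
import numpy as np, cv2
from scipy.optimize import least_squares
def ray(n,p):
    m=camera_model(n);T=np.array(m["world_from_camera"]);d=np.array([(p[0]-m["cx"])/m["fx"],-(p[1]-m["cy"])/m["fy"],-1.])
    return T[:3,3],T[:3,:3]@d
def atz(n,p,z):
    o,d=ray(n,p);return o+d*(z-o[2])/d[2]
def tri(pt,ps):
    A=[];b=[]
    for n,p in(("top",pt),("side",ps)):
        o,d=ray(n,p);d/=np.linalg.norm(d);P=np.eye(3)-np.outer(d,d);A.append(P);b.append(P@o)
    return np.linalg.lstsq(np.vstack(A),np.hstack(b),rcond=None)[0]
tc=lambda u,v:(180+u/4.4-.4,130+v/4.4-.4)
sc=lambda u,v:(190+u/4.2-.4,145+v/4.2-.4)
def fit(src,dst):
    f=lambda q:(src@np.array([[np.cos(q[2]),np.sin(q[2])],[-np.sin(q[2]),np.cos(q[2])]])+q[:2]-dst).ravel()
    r=least_squares(f,[*dst.mean(0),0]);return r.x,r.fun
def totray(q,p):
    c,s=np.cos(q[2]),np.sin(q[2]);d=np.asarray(p)[:2]-q[:2];return np.array([c*d[0]+s*d[1],-s*d[0]+c*d[1]])
def toworld(q,p):
    c,s=np.cos(q[2]),np.sin(q[2]);return np.array([c*p[0]-s*p[1]+q[0],s*p[0]+c*p[1]+q[1]])
E
python3 - <<'E'
from h import *
np.set_printoptions(precision=1,suppress=True)
T=dict(pp=(338,95),pm=(737,125),mm=(718,507),mp=(311,478),na=(495,214),nb=(518,313),nc=(537,401),tin=(117,231),ear=(316,273),bolt=(692,228))
S=dict(pp=(470,145),pm=(615,455),mm=(142,528),mp=(75,200),na=(408,283),nb=(306,320),nc=(213,354),tin=(272,85),ear=(278,108),bolt=(475,440))
W={k:tri(tc(*T[k]),sc(*S[k])) for k in T}
src=np.array([[97,102.5],[97,-102],[-97,-102],[-97,102.5]])
q,r=fit(src,np.array([W[k][:2] for k in("pp","pm","mm","mp")]))
print("tri pose",q[:2],np.degrees(q[2]),r)
q2,r2=fit(src,np.array([atz("top",tc(*T[k]),114)[:2] for k in("pp","pm","mm","mp")]))
print("top pose",q2[:2],np.degrees(q2[2]),r2)
q3,r3=fit(src,np.array([atz("side",sc(*S[k]),114)[:2] for k in("pp","pm","mm","mp")]))
print("side pose",q3[:2],np.degrees(q3[2]),r3)
for k in W: print(k,W[k],totray(q2,W[k]))
for k,z in(("na",110),("nb",110),("nc",110),("tin",85),("ear",142),("bolt",120)): print(k,"top-only",atz("top",tc(*T[k]),z),totray(q2,atz("top",tc(*T[k]),z)),"side-only",totray(q3,atz("side",sc(*S[k]),z)))
for n,p,z in(("armP",(240,217),46),("armM",(250,366),46),("bignut",(121,70),12),("cheekP",(285,224),110),("cheekM",(277,342),110),("armPend",(178,187),46),("armMend",(160,380),46)): 
  w=atz("top",tc(*p),z);print(n,w,totray(q2,w))
for k in("home",): print(toworld(q2,(0,145.5)))
E
```

```text
tri pose [563.8  62.9] -2.921190243463335 [ 0.3 -0.4 -0.3  0.6  0.2 -0.4 -0.1  0.2]
top pose [563.7  63.2] -2.8735404173328574 [ 0.1  0.1  0.   0.1 -0.2 -0.5  0.   0.4]
side pose [562.8  60.8] -3.2383543973391986 [ 1.1 -0.9  0.4  1.4 -0.8 -0.5 -0.7  0.1]
pp [665.6 160.7 112.2] [ 96.9 102.5]
pm [655.8 -44.5 109.9] [  97.4 -103. ]
mm [461.5 -33.7 112.3] [ -97.2 -101.9]
mp [472.3 170.  112.8] [-96.7 102.1]
na [607.3  79.1 107.4] [42.8 18. ]
nb [556.6  67.  108.4] [-7.3  3.4]
nc [512.2  57.  108.5] [-51.1  -8.8]
tin [596.4 273.8  81.2] [ 22.1 211.9]
ear [571.4 170.4 146.6] [  2.3 107.4]
bolt [602.8 -21.5 109.8] [ 43.3 -82.7]
na top-only [607.1  79.4 110. ] [42.5 18.3] side-only [42.6 18.1]
nb top-only [556.9  67.2 110. ] [-7.   3.6] side-only [-7.3  4.2]
nc top-only [512.7  57.2 110. ] [-50.6  -8.6] side-only [-51.   -8.1]
tin top-only [596.6 273.3  85. ] [ 22.3 211.4] side-only [ 19.9 209.6]
ear top-only [571.7 170.4 142. ] [  2.6 107.4] side-only [  3.8 115.9]
bolt top-only [601.1 -19.  120. ] [ 41.4 -80.2] side-only [ 41.8 -89. ]
armP [610.5 210.7  46. ] [ 39.3 149.6]
armM [529.7 203.1  46. ] [-41. 138.]
bignut [697.2 281.3  12. ] [122.4 224.5]
cheekP [599.3 186.1 110. ] [ 29.4 124.5]
cheekM [539.4 188.6 110. ] [-30.6 124. ]
armPend [626.1 244.8  46. ] [ 53.2 184.5]
armMend [521.1 251.3  46. ] [-52.  185.7]
[571.  208.5]
```

The tray fit is good to about 0.5 mm: origin (563.7, 63.2), yaw −2.87°. The heights come out near 110 for the nuts, 81–85 for the tin rim and 112 for the tray edge, which match the given sizes. The tin stands at tray (22, 211.5), and the ear is near gate 0. My plan:

1. Push the tin with the fingers 50 mm apart as a cradle.
2. Push the gate ear with the fingers shut.
3. Push the nuts out one at a time with a 13 mm cradle.

I start moving now.

```bash
cat > go.py <<'E'
# usage: go.py trayx trayy z ang : needed shift in current tool axes (units) and turn; ang = direction of finger line in tray frame (deg)
import sys
from h import *
q=np.array([563.7,63.2,np.radians(-2.873)])
from scipy.spatial.transform import Rotation as R
s=sense();w,x,y,z=s["ee_rot"];M=R.from_quat([x,y,z,w]).as_matrix();p=np.array(s["eef_pos"])
print("t",round(s["time_s"],2),"tray",np.round(totray(q,p),1),"z",round(p[2],1),"F",np.round(s["force"],1),"w",round(s["grip_width"],2),"tilt",np.round(M[:,2],3))
th=np.degrees(np.arctan2(M[1,1],M[0,1])-q[2]);print("finger line tray deg",round(th%180,1))
if len(sys.argv)>4:
    a=[float(v) for v in sys.argv[1:5]];d=np.r_[toworld(q,a[:2]),a[2]]-p
    print("shift units",np.round(M.T@d/25,2),"turn units z",round(-((a[3]-th+90)%180-90)/8,2))
E
python3 -m crank '[[[0,0,-1,0,0,0,50],[0,0,-1,0,0,0,50],[0,0,-1,0,0,0,50],[0,0,-1,0,0,0,50],[0.99,-0.85,0,0,0,0,50],[0.99,-0.85,0,0,0,0,50],[0.99,-0.85,0,0,0,0,50],[0.99,-0.85,0,0,0,0,50]]]' 
python3 -m crank '[[[0.99,-0.85,0,0,0,0,50],[0.99,-0.85,0,0,0,0,50],[0.99,-0.85,0,0,0,0,50],[0.99,-0.85,0,0,0,0,50],[0.99,-0.85,0,0,0,0,50],[0.99,-0.85,0,0,0,0,50],[0.99,-0.85,0,0,0,0,50],[0.99,-0.85,0,0,0,0,50]]]'
python3 go.py 37.3 264.9 250 -16
```

```text
time_s: 0.9
eef_pos: [256.1, -370.1, 331.0]
ee_rot: [-0.0, 0.982, 0.19, -0.0]
force: [0.9, 0.0, 0.8]
grip_width: 0.583
grip_force: 0.0
time_s: 1.7
eef_pos: [376.5, -138.6, 331.1]
ee_rot: [-0.0, 0.982, 0.19, -0.0]
force: [-0.0, 0.6, -0.5]
grip_width: 0.582
grip_force: 0.0
t 1.7 tray [-176.8 -210.9] z 331.1 F [-0.   0.6 -0.5] w 0.58 tilt [-0.  0. -1.]
finger line tray deg 114.7
shift units [ 15.74 -13.7    3.25] turn units z -6.16
```

Tracking is accurate. I continue over the target, turn, and then check.

```bash
python3 -m crank '[[[0.98,-0.85,0,0,0,0,50],[0.98,-0.85,0,0,0,0,50],[0.98,-0.85,0,0,0,0,50],[0.98,-0.85,0,0,0,0,50],[0.98,-0.85,0,0,0,0,50],[0.98,-0.85,0,0,0,0,50],[0.98,-0.85,0,0,0,0,50],[0.98,-0.85,0,0,0,0,50]]]' >/dev/null
python3 -m crank '[[[0.98,-0.85,0,0,0,0,50],[0.98,-0.85,0,0,0,0,50],[0.98,-0.85,0,0,0,0,50],[0.98,-0.85,0,0,0,0,50],[0.98,-0.85,0,0,0,0,50],[0.98,-0.85,0,0,0,0,50],[0.98,-0.85,0,0,0,0,50],[0.98,-0.85,0,0,0,0,50]]]'
python3 -m crank '[[[0,0,0.4,0,0,-0.88,50],[0,0,0.4,0,0,-0.88,50],[0,0,0.4,0,0,-0.88,50],[0,0,0.4,0,0,-0.88,50],[0,0,0.4,0,0,-0.88,50],[0,0,0.4,0,0,-0.88,50],[0,0,0.4,0,0,-0.88,50],[0,0,0,0,0,0,50]]]'
python3 go.py 37.3 264.9 48 -16
```

```text
time_s: 3.3
eef_pos: [613.5, 322.9, 330.8]
ee_rot: [0.0, 0.982, 0.19, -0.0]
force: [0.8, -0.6, -0.5]
grip_width: 0.587
grip_force: 0.0
time_s: 4.1
eef_pos: [612.8, 321.5, 259.3]
ee_rot: [-0.001, 0.813, 0.582, -0.002]
force: [0.0, -0.2, -0.3]
grip_width: 0.586
grip_force: 0.0
t 4.1 tray [ 36.1 260.4] z 259.3 F [ 0.  -0.2 -0.3] w 0.59 tilt [-0.003 -0.001 -1.   ]
finger line tray deg 164.1
shift units [0.2  0.02 8.45] turn units z 0.01
```

```bash
python3 -m crank '[[[0.4,0,1,0,0,0,50],[0,0,1,0,0,0,50],[0,0,1,0,0,0,50],[0,0,1,0,0,0,50],[0,0,1,0,0,0,50],[0,0,1,0,0,0,50],[0,0,1,0,0,0,50],[0,0,1,0,0,0,50]]]' >/dev/null
python3 -m crank '[[[0,0,0.4,0,0,0,50],[0,0,0,0,0,0,50],[0,0,0,0,0,0,50],[0,0,0,0,0,0,50],[0,0,0,0,0,0,50],[0,0,0,0,0,0,50],[0,0,0,0,0,0,50],[0,0,0,0,0,0,50]]]' >/dev/null
python3 go.py 37.3 264.9 48 -16
python3 - <<'E'
from h import *
for n in("top","side"): cv2.imwrite(f"pics/{n}1.png",capture(n))
a=cv2.resize(cv2.imread("pics/top1.png")[130:260,130:310],None,fx=2.2,fy=2.2,interpolation=2)
b=cv2.resize(cv2.imread("pics/side1.png")[80:230,180:360],None,fx=2.2,fy=2.2,interpolation=2)
h=max(a.shape[0],b.shape[0]);o=np.zeros((h,a.shape[1]+b.shape[1],3),np.uint8);o[:a.shape[0],:a.shape[1]]=a;o[:b.shape[0],a.shape[1]:]=b
cv2.imwrite("pics/m1.png",o)
E
```

```text
t 5.7 tray [ 39.3 270.3] z 51.4 F [ 0.3  0.2 -0.6] w 0.59 tilt [ 0.  0. -1.]
finger line tray deg 164.0
shift units [-0.23 -0.02  0.14] turn units z 0.0
```

View pics/m1.png

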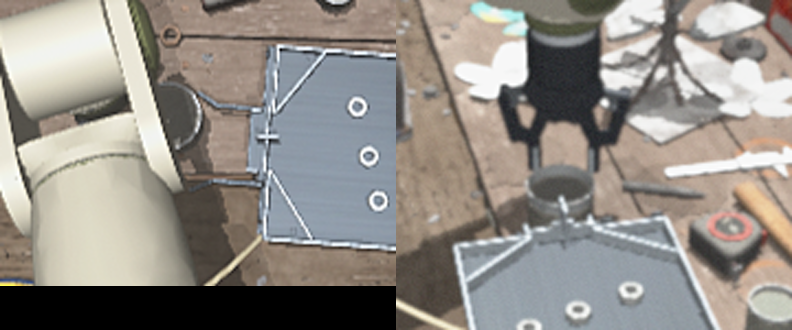

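The side crop shows the fingers straddling the line just behind the tin: fingers near (535,160) and (595,160), tin at (560,190). Nothing is touching and the gripper is centred. Now the first, slanting leg of the push.

```bash
python3 -m crank '[[[-0.4,0,0.1,0,0,0,50],[-0.4,0,0,0,0,0,50],[-0.2,0,0,0,0,0,50],[-0.25,-0.11,0,0,0,0,50],[-0.25,-0.11,0,0,0,0,50],[-0.25,-0.11,0,0,0,0,50],[-0.25,-0.11,0,0,0,0,50],[-0.25,-0.11,0,0,0,0,50]]]'
python3 go.py 9.8 179.6 48 -16
python3 - <<'E'
from h import *
for n in("top","side"): cv2.imwrite(f"pics/{n}2.png",capture(n))
a=cv2.resize(cv2.imread("pics/top2.png")[130:260,130:310],None,fx=2.2,fy=2.2,interpolation=2)
b=cv2.resize(cv2.imread("pics/side2.png")[80:230,180:360],None,fx=2.2,fy=2.2,interpolation=2)
h=max(a.shape[0],b.shape[0]);o=np.zeros((h,a.shape[1]+b.shape[1],3),np.uint8);o[:a.shape[0],:a.shape[1]]=a;o[:b.shape[0],a.shape[1]:]=b
cv2.imwrite("pics/m2.png",o)
E
```

```text
time_s: 6.6
eef_pos: [584.9, 282.0, 48.9]
ee_rot: [0.0, 0.813, 0.582, 0.0]
force: [1.4, 0.3, 0.5]
grip_width: 0.587
grip_force: 0.7
t 6.6 tray [ 10.2 219.6] z 48.9 F [1.4 0.3 0.5] w 0.59 tilt [ 0.  0. -1.]
finger line tray deg 164.0
shift units [-1.54  0.42  0.04] turn units z 0.0
```

View pics/m2.png

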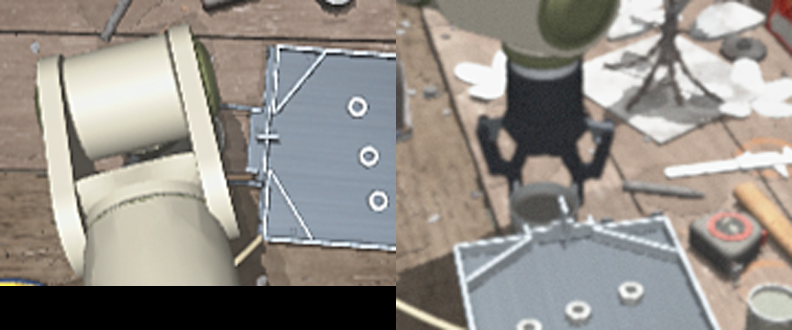

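The side crop shows the tin cradled between the fingers, rim at about (545,200), standing upright. It is heading straight for the fork. Now the straight leg along the tray's −y.

```bash
python3 -m crank '[[[-0.22,0.06,0,0,0,0,50],[-0.22,0.06,0,0,0,0,50],[-0.22,0.06,0,0,0,0,50],[-0.22,0.06,0,0,0,0,50],[-0.22,0.06,0,0,0,0,50],[-0.18,0.05,0,0,0,0,50],[-0.1,0.03,0,0,0,0,50],[0,0,0,0,0,0,50]]]'
python3 go.py 9.8 179.6 48 -16
python3 - <<'E'
from h import *
for n in("top","side"): cv2.imwrite(f"pics/{n}3.png",capture(n))
cv2.imwrite("pics/m3.png",cv2.resize(cv2.imread("pics/side3.png")[130:220,190:330],None,fx=4,fy=4,interpolation=2))
E
```

```text
time_s: 7.5
eef_pos: [583.2, 246.2, 48.7]
ee_rot: [0.0, 0.813, 0.582, -0.0]
force: [0.7, 0.2, 0.1]
grip_width: 0.582
grip_force: 0.2
t 7.5 tray [ 10.3 183.7] z 48.7 F [0.7 0.2 0.1] w 0.58 tilt [-0. -0. -1.]
finger line tray deg 164.0
shift units [-0.16  0.03  0.03] turn units z 0.0
```

View pics/m3.png

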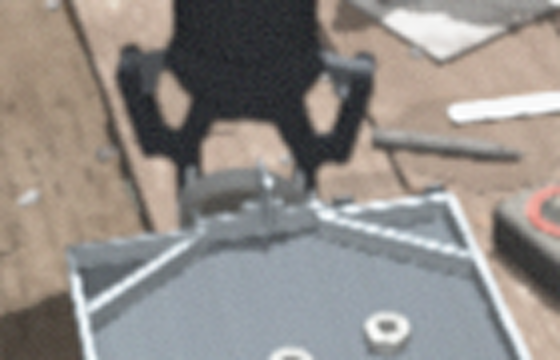

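The tin is in the fork, with rim sides at crop px 183 and 312. There is no stop force yet, so I creep on until it rises.

```bash
python3 -m crank '[[[-0.06,0.017,0,0,0,0,50],[-0.06,0.017,0,0,0,0,50],[-0.06,0.017,0,0,0,0,50],[0,0,0,0,0,0,50],[0,0,0,0,0,0,50],[0,0,0,0,0,0,50],[0,0,0,0,0,0,50],[0,0,0,0,0,0,50]]]' | grep -E "pos|force"
python3 -m crank '[[[-0.06,0.017,0,0,0,0,50],[0,0,0,0,0,0,50],[0,0,0,0,0,0,50],[0,0,0,0,0,0,50],[0,0,0,0,0,0,50],[0,0,0,0,0,0,50],[0,0,0,0,0,0,50],[0,0,0,0,0,0,50]]]' | grep -E "pos|force"
python3 go.py 9.8 179.6 48 -16
```

```text
eef_pos: [582.9, 241.9, 48.8]
force: [1.3, 0.5, -0.5]
grip_force: 0.4
eef_pos: [582.9, 240.4, 48.8]
force: [-0.4, 0.2, -0.1]
grip_force: 0.5
t 9.2 tray [ 10.3 177.9] z 48.8 F [-0.4  0.2 -0.1] w 0.59 tilt [ 0. -0. -1.]
finger line tray deg 164.0
shift units [ 0.06 -0.04  0.03] turn units z 0.0
```

```bash
for i in 1 2; do python3 -m crank '[[[-0.03,0.008,0,0,0,0,50],[-0.03,0.008,0,0,0,0,50],[0,0,0,0,0,0,50],[0,0,0,0,0,0,50],[0,0,0,0,0,0,50],[0,0,0,0,0,0,50],[0,0,0,0,0,0,50],[0,0,0,0,0,0,50]]]' | grep -E "pos|force"; done
python3 - <<'E'
from h import *
im=capture("side");cv2.imwrite("pics/side4.png",im)
cv2.imwrite("pics/m4.png",cv2.resize(im[155:200,220:290],None,fx=8,fy=8,interpolation=2))
# expected rim ellipse at home in side/top px
q=np.array([563.7,63.2,np.radians(-2.873)])
def proj(n,P):
    m=camera_model(n);T=np.linalg.inv(np.array(m["world_from_camera"]));c=T[:3,:3]@P+T[:3,3];return np.array([m["cx"]+m["fx"]*c[0]/-c[2],m["cy"]-m["fy"]*c[1]/-c[2]])
for y in(145.5,150,155):
  for z in (85,):
    for ang in(0,90,180): 
      pt=(35*np.cos(np.radians(ang)),y+35*np.sin(np.radians(ang)));print(y,ang,np.round((proj("side",np.r_[toworld(q,pt),z])-[220,155]+.4)*8))
E
```

```text
eef_pos: [582.8, 238.9, 48.9]
force: [-0.2, 1.8, 1.5]
grip_force: 1.1
eef_pos: [582.7, 238.4, 49.1]
force: [-0.3, 7.7, 2.8]
grip_force: 4.1
145.5 0 [380. 210.]
145.5 90 [225. 149.]
145.5 180 [120. 246.]
150 0 [376. 199.]
150 90 [221. 139.]
150 180 [117. 235.]
155 0 [372. 188.]
155 90 [218. 128.]
155 180 [114. 224.]
```

View pics/m4.png

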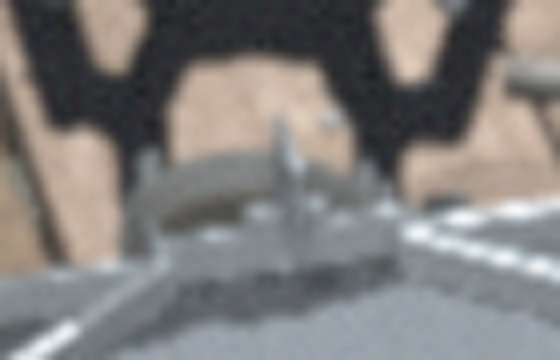

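The force rose to 7.7 N, and the rim's far edge is at crop row ~150 against 149 predicted for home, so the tin stands against the bar. I back off, lift, turn, and shut the fingers for the gate.

```bash
python3 -m crank '[[[0.2,-0.05,0,0,0,0,50],[0.4,0,0,0,0,0,50],[0.6,0,0,0,0,0,50],[0,0,-1,0,0,0,50],[0,0,-1,0,0,0,20],[0,0,-1,0,0,0,0],[0,0,-1,0,0,-1,0],[0,0,-1,0,0,-1,0]]]' | grep -E "pos|force"
python3 -m crank '[[[0,0,0,0,0,0,0],[0,0,0,0,0,0,0],[0,0,0,0,0,0,0],[-0.5,0,0,0,0,0,0],[-1,-0.6,0,0,0,0,0],[-1,-0.6,0,0,0,0,0],[-1,-0.6,0,0,0,0,0],[0,0,0,0,0,0,0]]]' | grep -E "pos|force"
python3 go.py -32 108 124 0
```

```text
eef_pos: [591.2, 266.3, 174.6]
force: [0.1, 0.1, -0.6]
grip_force: 0.0
eef_pos: [540.4, 178.1, 173.4]
force: [0.1, 0.2, 0.6]
grip_force: 0.0
t 12.45 tray [-29.  113.6] z 173.4 F [0.1 0.2 0.6] w -0.0 tilt [-0.002 -0.001 -1.   ]
finger line tray deg 179.9
shift units [-0.22 -0.11  1.98] turn units z -0.02
```

```bash
python3 -m crank '[[[-0.2,-0.1,0,0,0,0,0],[0,0,0.7,0,0,0,0],[0,0,0.7,0,0,0,0],[0,0,0.55,0,0,0,0],[0,0,0,0,0,0,0],[0,0.2,0,0,0,0,0],[0,0.2,0,0,0,0,0],[0,0.2,0,0,0,0,0]]]' | grep -E "pos|force"
python3 -m crank '[[[0,0.25,0,0,0,0,0],[0,0.25,0,0,0,0,0],[0,0.25,0,0,0,0,0],[0,0.25,0,0,0,0,0],[0,0.25,0,0,0,0,0],[0,0.25,0,0,0,0,0],[0,0.25,0,0,0,0,0],[0,0.25,0,0,0,0,0]]]' | grep -E "pos|force"
python3 go.py 46 108 124 0
python3 -m crank '[[[0,0.15,0,0,0,0,0],[0,0.1,0,0,0,0,0],[0,0.05,0,0,0,0,0],[0,0,0,0,0,0,0],[0,0,0,0,0,0,0],[0,0,0,0,0,0,0],[0,0,0,0,0,0,0],[0,0,0,0,0,0,0]]]' | grep -E "pos|force"
python3 go.py 46 108 124 0
```

```text
eef_pos: [555.0, 175.4, 125.8]
force: [-0.4, 0.2, 0.0]
grip_force: 0.0
eef_pos: [604.6, 172.7, 125.0]
force: [-2.4, -0.8, 1.1]
grip_force: 0.8
t 14.05 tray [ 35.3 111.4] z 125.0 F [-2.4 -0.8  1.1] w 0.0 tilt [-0. -0. -1.]
finger line tray deg 0.0
shift units [-0.14  0.43  0.04] turn units z 0.0
eef_pos: [611.5, 172.5, 125.1]
force: [-0.1, -0.2, -0.0]
grip_force: 0.0
t 14.85 tray [ 42.3 111.6] z 125.1 F [-0.1 -0.2 -0. ] w 0.0 tilt [ 0.  0. -1.]
finger line tray deg 0.0
shift units [-0.14  0.15  0.04] turn units z 0.0
```

```bash
for i in 1 2 3; do python3 -m crank '[[[0,0.03,0,0,0,0,0],[0,0.03,0,0,0,0,0],[0,0.02,0,0,0,0,0],[0,0,0,0,0,0,0],[0,0,0,0,0,0,0],[0,0,0,0,0,0,0],[0,0,0,0,0,0,0],[0,0,0,0,0,0,0]]]' | grep -E "pos|^force"; done
python3 go.py 46 108 124 0
```

```text
eef_pos: [613.5, 172.4, 125.1]
force: [-1.3, -0.1, -0.0]
eef_pos: [615.6, 172.2, 125.0]
force: [-0.7, 0.5, -0.2]
eef_pos: [617.4, 172.2, 125.0]
force: [-1.4, 0.4, 1.4]
t 17.25 tray [ 48.2 111.5] z 125.0 F [-1.4  0.4  1.4] w -0.0 tilt [-0. -0. -1.]
finger line tray deg 0.0
shift units [-0.14 -0.09  0.04] turn units z 0.0
```

```bash
for i in 1 2; do python3 -m crank '[[[0,0.03,0,0,0,0,0],[0,0.03,0,0,0,0,0],[0,0.02,0,0,0,0,0],[0,0,0,0,0,0,0],[0,0,0,0,0,0,0],[0,0,0,0,0,0,0],[0,0,0,0,0,0,0],[0,0,0,0,0,0,0]]]' | grep -E "pos|^force"; done
python3 go.py 46 108 124 0
```

```text
eef_pos: [617.8, 172.2, 125.0]
force: [-13.2, -0.6, 5.5]
eef_pos: [618.1, 172.2, 124.9]
force: [-22.7, -0.9, 9.7]
t 18.85 tray [ 48.9 111.6] z 124.9 F [-22.7  -0.9   9.7] w -0.0 tilt [-0.01  -0.001 -1.   ]
finger line tray deg 0.1
shift units [-0.14 -0.11  0.04] turn units z 0.01
```

The force rose to 23 N at the end stop, so the gate is open. I back off, lift, set the 13 mm cradle, and go behind the middle nut.

```bash
python3 -m crank '[[[0,-0.2,0,0,0,0,0],[0,-0.2,0,0,0,0,0],[0,0,-0.6,0,0,0,0],[0,0,-0.6,0,0,0,0],[-0.9,-0.3,0,0,0,0,13],[-0.9,-0.3,0,0,0,0,13],[-0.9,-0.3,0,0,0,0,13],[-0.9,-0.3,0,0,0,0,13]]]' | grep -E "pos|force"
python3 -m crank '[[[-0.9,-0.3,0,0,0,0,13],[-0.9,-0.3,0,0,0,0,13],[-0.2,0,0,0,0,0,13],[0,0,0.5,0,0,0,13],[0,0,0.5,0,0,0,13],[0,0,0,0,0,0,13],[0,0,0,0,0,0,13],[0,0,0,0,0,0,13]]]' | grep -E "pos|force"
python3 go.py -7 -28 104 0
python3 - <<'E'
from h import *
for n in("top","side"): cv2.imwrite(f"pics/{n}5.png",capture(n))
cv2.imwrite("pics/m5.png",cv2.resize(cv2.imread("pics/side5.png")[150:280,195:335],None,fx=4.2,fy=4.2,interpolation=2))
E
```

```text
eef_pos: [577.0, 83.2, 155.2]
force: [0.9, -0.0, 0.8]
grip_force: 0.0
eef_pos: [559.9, 35.3, 130.2]
force: [1.4, -0.8, -0.1]
grip_force: 0.0
t 20.45 tray [ -2.4 -28.1] z 130.2 F [ 1.4 -0.8 -0.1] w 0.16 tilt [ 0. -0. -1.]
finger line tray deg 0.1
shift units [ 0.   -0.18  1.05] turn units z 0.01
```

View pics/m5.png

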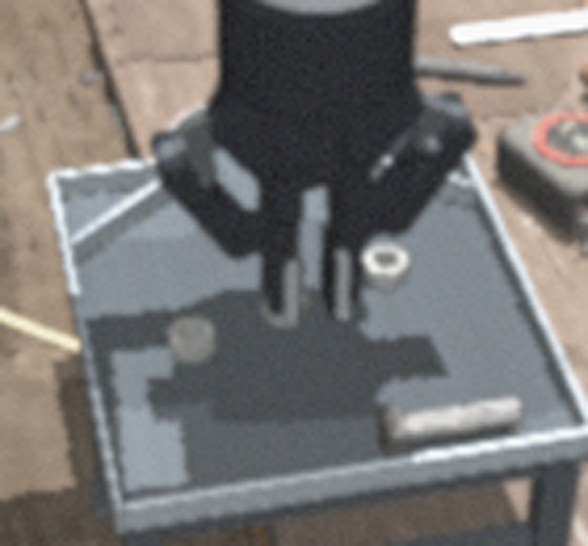

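Nuts a (385,263) and c (192,340) and the bolt are untouched. The fingertips are at (280,320) and (345,318), behind the middle nut. I check the fingertip's projection against the camera calibration.

```bash
python3 - <<'E'
from h import *
q=np.array([563.7,63.2,np.radians(-2.873)])
p=np.array(sense()["eef_pos"])
m=camera_model("side");T=np.linalg.inv(np.array(m["world_from_camera"]))
def pr(P):
    c=T[:3,:3]@P+T[:3,3];u=np.array([m["cx"]+m["fx"]*c[0]/-c[2],m["cy"]-m["fy"]*c[1]/-c[2]]);return np.round((u-[195,150]+.4)*4.2)
for dx in(-20,-6.5,0,6.5,20):
    for dy in(-11,11): print(dx,dy,pr(p+[dx,dy,0]))
E
```

```text
-20 -11 [275. 336.]
-20 11 [262. 301.]
-6.5 -11 [307. 330.]
-6.5 11 [292. 295.]
0 -11 [322. 327.]
0 11 [307. 293.]
6.5 -11 [337. 325.]
6.5 11 [322. 290.]
20 -11 [367. 319.]
20 11 [352. 284.]
```

The finger offset against the camera is about 2 mm or less, which is acceptable. Lower and push the middle nut out.

```bash
python3 -m crank '[[[0,-0.1,0.4,0,0,0,13],[0,0,0.4,0,0,0,13],[0,0,0.25,0,0,0,13],[0,0,0,0,0,0,13],[0.2,0,0,0,0,0,13],[0.2,0.01,0,0,0,0,13],[0.25,0.01,0,0,0,0,13],[0.25,0.01,0,0,0,0,13]]]' | grep -E "pos|force"
python3 -m crank '[[[0.3,0.02,0,0,0,0,13],[0.3,0.02,0,0,0,0,13],[0.3,0.02,0,0,0,0,13],[0.3,0.02,0,0,0,0,13],[0.3,0.02,0,0,0,0,13],[0.3,0.02,0,0,0,0,13],[0.3,0.01,0,0,0,0,13],[0.3,0.01,0,0,0,0,13]]]' | grep -E "pos|force"
python3 go.py 0 114 104 0
python3 - <<'E'
from h import *
for n in("top","side"): cv2.imwrite(f"pics/{n}6.png",capture(n))
a=cv2.resize(cv2.imread("pics/top6.png")[140:250,230:350],None,fx=3.3,fy=3.3,interpolation=2)
b=cv2.resize(cv2.imread("pics/side6.png")[150:270,200:320],None,fx=3.3,fy=3.3,interpolation=2)
o=np.zeros((396,792,3),np.uint8);o[:363,:396]=a;o[:,396:]=b;cv2.imwrite("pics/m6.png",o)
E
```

```text
eef_pos: [559.2, 58.1, 104.0]
force: [-0.4, -0.0, 0.6]
grip_force: 0.1
eef_pos: [565.5, 117.8, 103.8]
force: [-0.2, -0.1, 0.2]
grip_force: 0.1
t 22.15 tray [-0.9 54.7] z 103.8 F [-0.2 -0.1  0.2] w 0.15 tilt [-0.  0. -1.]
finger line tray deg 0.0
shift units [ 2.37  0.04 -0.01] turn units z 0.0
```

View pics/m6.png

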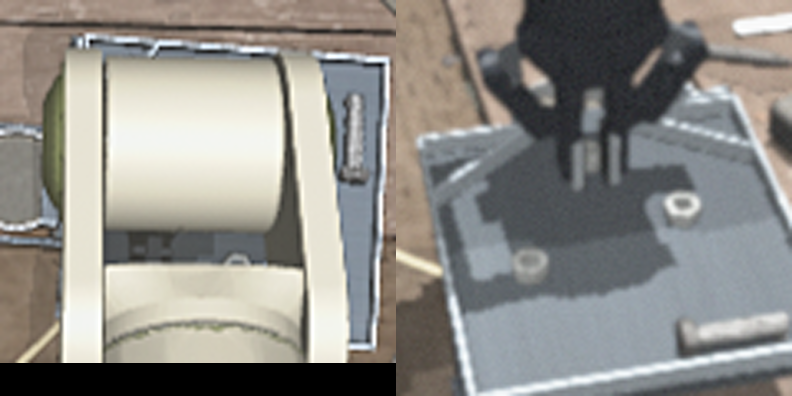

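Two nuts, a at (682,207) and c at (530,265), are untouched. The middle nut is gone from its place and sits at the fingers, (593,155). That uses my ten pictures, so from here on I check by image numbers only. Next I push it out over the lip.

```bash
python3 -m crank '[[[0.3,0.01,0,0,0,0,13],[0.3,0,0,0,0,0,13],[0.3,0,0,0,0,0,13],[0.3,0,0,0,0,0,13],[0.3,0,0,0,0,0,13],[0.3,0,0,0,0,0,13],[0.3,0,0,0,0,0,13],[0.3,0,0,0,0,0,13]]]' | grep -E "pos|force"
python3 -m crank '[[[0.1,0,0,0,0,0,13],[0.1,0,0,0,0,0,13],[0,0,0,0,0,0,13],[-0.2,0,0,0,0,0,13],[-0.2,0,0,0,0,0,13],[0,0,-1,0,0,0,13],[0,0,-1,0,0,0,13],[0,0,0,0,0,0,13]]]' | grep -E "pos|force"
python3 go.py 59 -9.5 150 16
```

```text
eef_pos: [568.7, 177.8, 103.8]
force: [0.2, -0.4, -0.8]
grip_force: 0.0
eef_pos: [570.0, 171.6, 157.2]
force: [0.2, -0.0, -1.0]
grip_force: 0.0
t 23.85 tray [  0.8 108.6] z 157.2 F [ 0.2 -0.  -1. ] w 0.15 tilt [ 0.006  0.001 -1.   ]
finger line tray deg 180.0
shift units [-4.72  2.33  0.3 ] turn units z -2.0
```

```bash
python3 -m crank '[[[-0.8,0.4,0,0,0,0,13],[-1,0.48,0,0,0,0,13],[-1,0.48,0,0,0,0,13],[-1,0.48,0,0,0,0,13],[-0.9,0.5,0.1,0,0,0,13],[0,0,0.1,0,0,-1,13],[0,0,0.1,0,0,-1,13],[0,0,0,0,0,0,13]]]' | grep -E "pos|force"
cat > nuts.py <<'E'
from h import *
q={"top":np.array([563.7,63.2,np.radians(-2.873)]),"side":np.array([562.8,60.8,np.radians(-3.238)])}
def warp(n,im):
    m=camera_model(n);Ti=np.linalg.inv(np.array(m["world_from_camera"]));g=[(-100,-100),(100,-100),(100,130),(-100,130)];u=[]
    for p in g:
        c=Ti[:3,:3]@np.r_[toworld(q[n],p),108]+Ti[:3,3];u.append([m["cx"]+m["fx"]*c[0]/-c[2],m["cy"]-m["fy"]*c[1]/-c[2]])
    H=cv2.getPerspectiveTransform(np.float32(u),np.float32([((p[0]+100)*2,(p[1]+100)*2) for p in g]))
    return cv2.cvtColor(cv2.warpPerspective(im,H,(400,460)),cv2.COLOR_BGR2GRAY)
def find(n,im,th=.55):
    r=warp(n,cv2.imread(f"pics/{n}0.png"));out=[]
    S=None
    for x,y in((42.6,18),(-7,3.8),(-51,-8.4)):
        i,j=int((y+100)*2),int((x+100)*2);t=r[i-26:i+27,j-26:j+27]
        s=cv2.matchTemplate(warp(n,im),t,cv2.TM_CCOEFF_NORMED);S=s if S is None else np.maximum(S,s)
    while len(out)<6:
        _,v,_,l=cv2.minMaxLoc(S)
        if v<th:break
        out.append((round((l[0]+26)/2-100),round((l[1]+26)/2-100),round(v,2)));cv2.circle(S,l,26,-1,-1)
    return out
if __name__=="__main__":
    for n in("side","top"): print(n,find(n,capture(n)))
E
python3 nuts.py; python3 go.py 60 -9.5 104 16
python3 -c "
from nuts import *
for k in(0,5,6):
  for n in('side','top'): print(k,n,find(n,cv2.imread(f'pics/{n}{k}.png')))"
```

```text
eef_pos: [620.6, 51.2, 145.2]
force: [0.1, -0.3, -0.3]
grip_force: 0.0
side [(-52, -15, 0.76), (42, 12, 0.75), (-30, -66, 0.71), (-22, 78, 0.68), (-4, 78, 0.67), (-22, 34, 0.66)]
top []
t 24.75 tray [57.7 -8.7] z 145.9 F [-0.4  0.5  0.1] w 0.15 tilt [-0.001  0.    -1.   ]
finger line tray deg 15.8
shift units [-0.06  0.08  1.68] turn units z -0.02
0 side [(-7, 4, 1.0), (42, 18, 1.0), (-51, -8, 1.0), (28, -77, 0.67), (65, 116, 0.66), (-37, 112, 0.58)]
0 top [(-51, -8, 1.0), (42, 18, 1.0), (-7, 4, 1.0)]
5 side [(43, 18, 0.89), (-80, -80, 0.7), (34, -22, 0.69), (-76, 18, 0.65), (-56, 17, 0.65), (-52, -14, 0.62)]
5 top [(44, 20, 0.79)]
6 side [(42, 18, 0.98), (-52, -11, 0.76), (-74, -7, 0.74), (32, 63, 0.69), (28, -77, 0.66), (84, 113, 0.65)]
6 top []
```

Nuts a and c are in place. Now push nut a: along the tool, then toward the throat, then straight out.

```bash
python3 -m crank '[[[0,-0.24,0.4,0,0,0,13],[0,0,0.5,0,0,0,13],[0,0,0.5,0,0,0,13],[0,0,0.28,0,0,0,13],[0,0,0,0,0,0,13],[0.15,0,0,0,0,0,13],[0.2,0,0,0,0,0,13],[0.2,0,0,0,0,0,13]]]' | grep -E "pos|force"
python3 go.py 45 0 104 16
python3 -m crank '[[[0.26,-0.075,0,0,0,0,13],[0.26,-0.075,0,0,0,0,13],[0.26,-0.075,0,0,0,0,13],[0.26,-0.075,0,0,0,0,13],[0.26,-0.075,0,0,0,0,13],[0.26,-0.075,0,0,0,0,13],[0.26,-0.075,0,0,0,0,13],[0.26,-0.075,0,0,0,0,13]]]' | grep -E "pos|force"
python3 go.py 4.7 69.7 104 16; python3 nuts.py
```

```text
eef_pos: [612.2, 64.4, 104.8]
force: [-0.6, 0.2, -0.6]
grip_force: 0.1
t 25.55 tray [48.4  3.6] z 104.8 F [-0.6  0.2 -0.6] w 0.16 tilt [ 0.001 -0.    -1.   ]
finger line tray deg 16.0
shift units [-0.1  -0.17  0.03] turn units z 0.0
eef_pos: [585.4, 111.6, 104.3]
force: [-0.2, -0.0, 0.4]
grip_force: 0.1
t 26.35 tray [19.2 49.4] z 104.3 F [-0.2 -0.   0.4] w 0.15 tilt [ 0.  0. -1.]
finger line tray deg 16.0
shift units [ 0.94 -0.33  0.01] turn units z 0.0
side [(-52, -9, 0.82), (-38, 110, 0.72), (28, -77, 0.66), (-35, 93, 0.63), (55, 68, 0.62), (42, -77, 0.58)]
top []
```

```bash
python3 -m crank '[[[0.24,-0.075,0,0,0,0,13],[0.24,-0.075,0,0,0,0,13],[0.24,-0.075,0,0,0,0,13],[0.24,-0.075,0,0,0,0,13],[0.24,0.069,0,0,0,0,13],[0.24,0.069,0,0,0,0,13],[0.24,0.069,0,0,0,0,13],[0.24,0.069,0,0,0,0,13]]]' | grep -E "pos|force"
python3 go.py 4.7 118 104 16
python3 -m crank '[[[0.24,0.069,0,0,0,0,13],[0.24,0.069,0,0,0,0,13],[0.24,0.069,0,0,0,0,13],[0.24,0.069,0,0,0,0,13],[0,0,0,0,0,0,13],[-0.4,0,0,0,0,0,13],[0,0,-1,0,0,0,13],[0,0,-1,0,0,0,13]]]' | grep -E "pos|force"
python3 go.py -67 -36 150 -16
```

```text
eef_pos: [574.2, 158.2, 104.3]
force: [0.6, -1.1, 0.4]
grip_force: 0.1
t 27.25 tray [ 5.8 95.5] z 104.3 F [ 0.6 -1.1  0.4] w 0.15 tilt [ 0.  0. -1.]
finger line tray deg 16.0
shift units [0.88 0.21 0.01] turn units z 0.0
eef_pos: [577.6, 171.6, 154.4]
force: [0.5, 0.8, 0.1]
grip_force: 0.0
t 28.05 tray [  8.4 109. ] z 154.4 F [0.5 0.8 0.1] w 0.15 tilt [-0.002 -0.    -1.   ]
finger line tray deg 16.0
shift units [-4.75 -4.5   0.19] turn units z 4.0
```

```bash
python3 -m crank '[[[-0.97,-0.84,0,0,0,0,13],[-0.97,-0.84,0,0,0,0,13],[-0.97,-0.84,0,0,0,0,13],[-0.97,-0.84,0,0,0,0,13],[-0.97,-0.84,0,0,0,0,13],[0,0,0,0,0,1,13],[0,0,0,0,0,1,13],[0,0,0,0,0,1,13]]]' | grep -E "pos|force"
python3 -m crank '[[[0,0,0.4,0,0,1,13],[0,0,0.4,0,0,0,13],[0,0,0,0,0,0,13],[0,0,0,0,0,0,13],[0,0,0,0,0,0,13],[0,0,0,0,0,0,13],[0,0,0,0,0,0,13],[0,0,0,0,0,0,13]]]' | grep -E "pos|force"
python3 go.py -59 -37 104 -16; python3 nuts.py
python3 - <<'E'
from nuts import *
im=capture("side");cv2.imwrite("pics/side7.png",im)
a=warp("side",cv2.imread("pics/side0.png")).astype(float);b=warp("side",im).astype(float)
# bright (nut-like) pixels in the tray's front half
for n,i in(("ref",a),("now",b)): 
    s=i[200:395,70:330]; k=cv2.connectedComponentsWithStats((s>185).astype(np.uint8)); print(n,[(round((c[0]+70)/2-100),round((c[1]+200)/2-100),int(t[4])) for c,t in zip(k[3][1:],k[2][1:]) if t[4]>40])
E
```

```text
eef_pos: [502.9, 29.7, 154.5]
force: [-0.0, -0.1, -0.4]
grip_force: 0.0
eef_pos: [503.1, 30.9, 134.4]
force: [0.6, 0.2, 0.6]
grip_force: 0.0
t 29.65 tray [-58.9 -35.3] z 134.4 F [0.6 0.2 0.6] w 0.15 tilt [ 0. -0. -1.]
finger line tray deg 164.1
shift units [-0.07  0.02  1.22] turn units z 0.01
side [(-52, -16, 0.76), (-23, -38, 0.67), (82, 114, 0.66), (60, 44, 0.66), (28, -78, 0.63), (50, 115, 0.62)]
top []
ref [(-51, 2, 378), (-7, 9, 1159), (43, 22, 1299), (-57, 91, 477), (58, 92, 401)]
now [(57, 92, 431)]
```

The front half of the tray shows no nut. Now nut c.

```bash
python3 -m crank '[[[0,0,0.4,0,0,0,13],[0,0,0.4,0,0,0,13],[0,0,0.42,0,0,0,13],[0,0,0,0,0,0,13],[0.1,0,0,0,0,0,13],[0.15,0,0,0,0,0,13],[0.15,0,0,0,0,0,13],[0,0,0,0,0,0,13]]]' | grep -E "pos|force"
python3 -m crank '[[[0.3,0.066,0,0,0,0,13],[0.3,0.066,0,0,0,0,13],[0.3,0.066,0,0,0,0,13],[0.3,0.066,0,0,0,0,13],[0.3,0.066,0,0,0,0,13],[0.3,0.066,0,0,0,0,13],[0.3,0.066,0,0,0,0,13],[0.3,0.066,0,0,0,0,13]]]' | grep -E "pos|force"
python3 go.py -4.7 69.7 104 -16; python3 nuts.py
```

```text
eef_pos: [506.5, 40.9, 104.0]
force: [-0.3, 0.2, 0.2]
grip_force: 0.0
eef_pos: [538.5, 93.5, 103.8]
force: [0.0, -0.6, 0.4]
grip_force: 0.1
t 31.4 tray [-26.7  29. ] z 103.8 F [ 0.  -0.6  0.4] w 0.15 tilt [-0.  0. -1.]
finger line tray deg 164.0
shift units [ 1.81  0.4  -0.01] turn units z 0.0
side [(28, -77, 0.67), (7, 28, 0.66), (84, 113, 0.63), (19, 23, 0.61), (-22, 38, 0.59), (48, -77, 0.58)]
top []
```

```bash
python3 -m crank '[[[0.3,0.066,0,0,0,0,13],[0.3,0.066,0,0,0,0,13],[0.3,0.066,0,0,0,0,13],[0.3,0.066,0,0,0,0,13],[0.3,0.066,0,0,0,0,13],[0.3,0.066,0,0,0,0,13],[0.24,-0.069,0,0,0,0,13],[0.24,-0.069,0,0,0,0,13]]]' | grep -E "pos|force"
python3 -m crank '[[[0.24,-0.069,0,0,0,0,13],[0.24,-0.069,0,0,0,0,13],[0.24,-0.069,0,0,0,0,13],[0.24,-0.069,0,0,0,0,13],[0.24,-0.069,0,0,0,0,13],[0.2,-0.069,0,0,0,0,13],[0,0,0,0,0,0,13],[-0.3,0,0,0,0,0,13]]]' | grep -E "pos|force"
python3 go.py -4.7 118 104 -16
python3 -m crank '[[[0,0,-1,0,0,0,13],[0,0,-1,0,0,0,13],[0,0,-1,0,0,0,13],[0,0,-1,0,0,0,13],[0,0,-1,0,0,0,13],[-1,-1,-0.5,0,0,0,13],[-1,-1,0,0,0,0,13],[-1,-1,0,0,0,0,13]]]' >/dev/null
python3 -m crank '[[[-1,-1,0,0,0,0,13],[-1,-1,0,0,0,0,13],[-1,-1,0,0,0,0,13],[-1,-1,0,0,0,0,13],[-1,-1,0,0,0,0,13],[-1,-1,0,0,0,0,13],[-1,-1,0,0,0,0,13],[-1,-1,0,0,0,0,13]]]'
```

```text
eef_pos: [562.7, 145.3, 103.7]
force: [0.2, 0.6, 0.1]
grip_force: 0.1
eef_pos: [561.7, 174.4, 103.7]
force: [0.1, -0.6, -0.1]
grip_force: 0.0
t 33.1 tray [ -7.6 110.9] z 103.7 F [ 0.1 -0.6 -0.1] w 0.15 tilt [ 0.  0. -1.]
finger line tray deg 164.1
shift units [ 0.3   0.03 -0.01] turn units z 0.01
time_s: 34.7
eef_pos: [211.1, 2.6, 240.9]
ee_rot: [0.0, 0.813, 0.582, -0.0]
force: [-0.5, -1.4, 0.1]
grip_width: 0.148
grip_force: 0.0
```

Arm is drawn back. Numeric check of the whole scene against the first pictures.

```bash
python3 - <<'E'
from nuts import *
for n in("side","top"):
    im=capture(n);cv2.imwrite(f"pics/{n}8.png",im);print(n,"nuts",find(n,im,.6))
    d=cv2.absdiff(cv2.GaussianBlur(im,(5,5),0),cv2.GaussianBlur(cv2.imread(f"pics/{n}0.png"),(5,5),0)).max(2)
    k=cv2.connectedComponentsWithStats((d>30).astype(np.uint8))
    print([(t.tolist(),[round(v) for v in totray(q[n],atz(n,c,100))]) for t,c in zip(k[2][1:],k[3][1:]) if t[4]>6])
im=cv2.imread("pics/top8.png");g=cv2.cvtColor(im,6)
w=cv2.resize(g[150:240,190:260],None,fx=4,fy=4,interpolation=2)
c=cv2.HoughCircles(w,cv2.HOUGH_GRADIENT,1.5,60,param1=120,param2=30,minRadius=50,maxRadius=75)
if c is not None:
    for x,y,r in c[0][:3]: print("circle",x/4+190,y/4+150,r/4,totray(q["top"],atz("top",(x/4+189.6,y/4+149.6),85)))
print(g[176:218:2,216:252:2])
E
```

```text
side nuts [(40, 110, 0.69), (28, -77, 0.66), (83, 114, 0.66)]
[([0, 0, 40, 69, 1742], [-634, 1139]), ([38, 0, 6, 5, 21], [-596, 1439]), ([0, 81, 22, 23, 235], [-568, 659]), ([0, 87, 103, 176, 10663], [-434, 254]), ([0, 126, 13, 7, 56], [-544, 462]), ([239, 156, 32, 28, 500], [15, 178]), ([238, 161, 2, 4, 7], [-16, 205]), ([280, 165, 21, 18, 122], [76, 139]), ([236, 179, 4, 6, 15], [-30, 141]), ([254, 179, 8, 12, 44], [7, 119]), ([258, 179, 6, 4, 8], [17, 133]), ([272, 179, 7, 3, 18], [47, 129]), ([94, 186, 22, 58, 513], [-294, 88]), ([281, 208, 12, 8, 67], [45, 31]), ([257, 217, 12, 8, 66], [-5, 16]), ([0, 225, 96, 87, 2395], [-406, -44]), ([235, 225, 12, 8, 71], [-49, 3]), ([258, 225, 5, 3, 7], [-12, 1]), ([237, 234, 7, 3, 11], [-53, -14]), ([38, 300, 11, 8, 63], [-381, -99]), ([0, 316, 47, 44, 905], [-402, -155]), ([0, 367, 6, 7, 32], [-423, -203])]
top nuts []
[([248, 163, 11, 7, 34], [66, 107]), ([190, 167, 51, 43, 380], [2, 198]), ([215, 170, 6, 11, 24], [39, 185]), ([288, 174, 9, 9, 55], [45, 17]), ([229, 179, 15, 5, 38], [30, 143]), ([193, 180, 25, 14, 176], [12, 213]), ([224,
[... 1479 characters left out ...]
138 136 167 163 165 167]
 [160 159 212 139 139 138 139 142 137 141 137 140 142 108 168 162 162 167]
 [148 162 164 219 141 136 140 136 140 136 139 138 142 118 168 164 162 165]
 [144 144 146 189 220 133 139 138 139 139 138 140 137 110 169 163 164 159]
 [144 146 146 142 177 229 154 132 138 139 129 133 142 218 202 188 164 149]
 [137 128 127 122 108 100 197 148 231 208 231 218 229  53 115 164 180 145]
 [116 110 114 116 106 102 102  96  70  73  75  81 124 129  96 110 168 137]
 [109 100 100 101 154 119 150 154 158 156 134 129 128 111 137  86 100 126]
 [126 140 171 155  63  77  78  78  71  66  61  56  57  92 102 123 152 118]
 [169 139  72  74  97 109 124 129 133 125 124 125 126 127 108 103  91 194]]
```

The tray is empty of nuts, the tin is at (0.5, 146.8) and the ear has moved to about x 62. The inside of the tin looks uniform from above, so I average several frames to see whether the nuts show there.

```bash
python3 - <<'E'
from nuts import *
np.set_printoptions(linewidth=250)
A={}
for n in("top","side"):
    A[n]=np.mean([capture(n).astype(float) for _ in range(16)],0);np.save(f"{n}avg.npy",A[n])
g=A["top"].mean(2);print(np.round(g[182:207,222:245]).astype(int))
o=cv2.imread("pics/top0.png").astype(float).mean(2);print("ref interior",np.round(o[174:193:2,198:217:2]).astype(int))
s=A["side"].mean(2);print("side");print(np.round(s[170:190,232:275:1]).astype(int))
E
```

```text
[[127 138 186 219 216 133 115 129 156 148 147 145 146 147 144 148 157 153 113 126 179 195 138]
 [129 180 196 126  71 118 157 154 139 136 140 137 135 139 139 138 139 140 145 152 141 125 165]
 [190 220 132 118 127 144 137 137 133 135 140 136 135 138 139 139 138 136 134 136 133 139 188]
 [231 176 122 162 145 138 138 137 133 136 137 136 133 134 137 140 139 138 135 134 131 138 187]
 [175  84 155 143 136 135 137 138 137 137 133 135 135 134 136 140 137 138 138 136 128 122 179]
 [ 81 100 145 137 136 134 135 137 139 139 135 136 136 135 136 137 135 135 137 139 127 110 184]
 [ 76 124 141 135 137 136 135 136 137 137 137 138 138 138 135 133 134 134 137 142 128 115 188]
 [123 145 140 135 136 139 139 138 134 136 138 138 138 137 133 132 135 134 138 144 129 118 182]
 [147 141 142 137 135 140 140 138 137 140 139 136 135 135 135 136 136 136 137 141 125 110 172]
 [143 137 140 137 136 139 139 138 140 140 138 136 134 135 139 140 139 140 138 137 123 108 174]
 [144 134 134 134 135 138 138 135 137 137 138 137 137 138 139 143 143 142 141 137 121 122 174]
 [142 137 135 137 136 139 137 132 135 140 141 140 140 1
[... 4525 characters left out ...]
 [180 182 172 160 165 173 187 212 210 183 163 161 164 164 162 160 161 161 160 160 159 160 160 159 160 160 159 158 158 158 158 157 158 158 156 146 128 128 137 136 138 145 159]
 [221 225 217 199 192 196 217 240 243 212 168 159 160 160 160 160 159 161 160 160 159 160 159 159 158 159 159 158 156 157 156 156 157 157 152 137 125 131 138 138 137 135 133]
 [236 240 234 222 200 190 212 235 235 198 165 159 162 161 161 161 160 161 160 160 158 159 159 158 158 159 159 157 154 151 151 152 158 161 152 136 130 129 134 139 141 137 135]
 [176 180 178 181 195 211 219 220 182 154 158 161 160 159 158 160 160 161 161 157 153 154 153 154 155 158 160 157 151 146 147 148 158 167 159 152 146 134 137 143 139 133 132]]
```

The tin's visible inside is the same before and after, and its shading looks like a shallow disc that would hide what lies at the bottom. The nuts are not in the tray, on the tongue or on the bench. Last check: the tin's seat and the ear, by matching patches.

```bash
python3 - <<'E'
from nuts import *
A=np.load("topavg.npy").mean(2).astype(np.float32);o=cv2.cvtColor(cv2.imread("pics/top0.png"),6).astype(np.float32)
up=lambda g:cv2.resize(g,None,fx=4,fy=4,interpolation=2)
U,V=up(A),up(o)
# left half of the rim as template (ref tin centre approx 206.5,182.5)
t=V[165*4:201*4,188*4:203*4];s=cv2.matchTemplate(U[160*4:225*4,200*4:245*4],t,5);_,v,_,l=cv2.minMaxLoc(s)
d=np.array([200-188+l[0]/4,160-165+l[1]/4]);c=np.array(tc(117,231));print("tin rim match",v,d,totray(q["top"],atz("top",c+d,85)))
t=V[187*4:197*4,246*4:258*4];s=cv2.matchTemplate(U[150*4:200*4,235*4:265*4],t,5);_,v,_,l=cv2.minMaxLoc(s)
d=np.array([235-246+l[0]/4,150-187+l[1]/4]);c=np.array(tc(316,273));print("ear match",v,totray(q["top"],atz("top",c+d,142)),"was",totray(q["top"],atz("top",c,142)))
E
```

```text
tin rim match 0.6823772192001343 [28.75 11.75] [  0.2619201  143.86561151]
ear match 0.6720113158226013 [ 62.91507078 108.00145009] was [  2.58925191 107.42573959]
```

```bash
python3 -c "
from rig import *
print(finish_job(), sense()['time_s'])"
```

```text
the job is handed in; nothing more can be done
the job is handed in; nothing more can be done
```

I handed the job in. The tin is home against the bar, the gate is at its end stop, and all three nuts were swept out of the spout. I couldn't see them inside the tin, but none is left in the tray, on the tongue or on the visible bench; the bolt and bystanders showed no change.

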